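# Open the vacuum valve by one turn

## Robot

A 6-joint arm with a two-finger parallel gripper is mounted at the origin on the work surface. World frame = base frame: x ahead of the robot, y to its left, z up, the work surface at z = 0. Lengths are in m, angles in rad, forces in N, time in s.
With the tool pointing down it reaches from about 0.375 to 0.975 m from the base axis. Payload 3.8 kg.
Tool frame: the origin (TCP) lies on the centre line of the jaws, within the pads' length; the fingertips stand 25 mm ahead of it and the grasp point (between the pads) lies 6 mm ahead of it; z points along the fingers, y is the direction in which the jaws open and shut (so a half turn about z gives the same grasp; the last joint's range is limited). The gripper opens to 85 mm and grips with 20 to 120 N. Pads are 22 mm wide; open, the fingers measure 114 mm over their backs; the gripper's body (76 mm by 85 mm) begins 54 mm behind the grasp point. The pads swing forward as they close: fully open they stand 13 mm farther back than shut.
Start: joints at [-1.174, 0.264, 1.604, -0, 1.274, -0.037], TCP at [0.284, -0.612, 0.256] pointing down, gripper open.
Joint ranges: [-2.63, 2.63], [-0.94, 2.18], [0.31, 2.57], [-1.31, 4.45], [0, 2.66], [-2.55, 2.55]. Speed limits (rad/s): [2.57, 2.57, 3.14, 3.14, 3.14, 3.14].

## Interface

Orientations are given as a rotation vector (axis times angle).
In Python, from workcell import bot gives the robot as it stands.
- The arm moves only by the tool servo_tool, never from a script. Its argument "moves" is a list of rows, each a list of 3 entries, a list of its own where there are three numbers: the closure in counts, from 0 (fully open) to 255 (shut), then the shift along the tool's x, y, z in m, then the turn about the tool's z in rad. A call has exactly 8 rows; each row shifts and turns the pose as measured when the row begins, along the tool's axes as they then stand; what a row does not reach is not made up. A row lasts 1/12 s, in which the tool goes at most 41.7 mm and 7.16 degrees, less where a joint would pass 70% of its speed; a pose out of reach is approached as far as the arm can. A call is refused whole if a number of a shift passes 0.0417 or a number of a turn 0.125, either way. A call with a gripper value outside its range is refused whole. The fingers move at their own pace and stop on an object; "newtons" is the grip in N (left out, the last holds). Time passes only in rows, so rows that do not move let the fingers close, or fill a call up. It gives the time, the measured TCP pose, the force and the opening at its end, in the units of the state.
- bot.read_state(): the state, without advancing time (a new reading comes with each control period).
- bot.read_camera(name): name is "side" or "top" or "wrist"; returns a dict with "pixels" (384x512x3 uint8, red, green, blue), "depth" (384x512 float32, m along the optical axis (not along the pixel's ray), 0 where there is no reading), "intrinsics" (3x3 intrinsics, pixels), "R" (3x3) and "t" (3): a world point X has camera coordinates R X + t. Camera axes: x right, y down, z forward; pixel columns grow to the right and rows downward; lengths in m; the calibration is good to about 2 mm. A picture is of the moment at which its call begins.
- bot.finish_job(): hands the job in, once; it reports no verdict.
The state is a dict: "time": time; "q": joint angles; "joint_vel": joint speeds; "joint_torque": joint torques, N m; "tool_pos": TCP position; "tcp_rot": TCP orientation; "wrist_force": force on the tool from outside, world axes, zero at the start; "torque": the same for the moment, N m; "width": opening from 0.0 (shut) to 1.0 (fully open).
Only numpy, scipy, OpenCV 4.12 (cv2) and the standard library are available. Lean on these libraries where they do the work, as an engineer would, in place of code of your own. Each camera call takes 0.05 s, during which the arm holds its last target.

## Task

Open the bench vacuum valve that has the blue hand wheel by exactly one turn: with shut fingertips, push its red upright handle round counter-clockwise (seen from above) through one full turn, and stop with the handle back in line with the yellow pointer, not pushed on past it. Push gently from outside, without gripping the handle or anything else; leave the green wheel and the loose things around alone, and finish clear of everything.

Things in the scene. Friction and masses are not known exactly. Their poses are not given: they have to be found in the camera images.
- blue_handle (a point): Centre of the top face of the red upright handle on the BLUE hand wheel. The handle is a round post 18 mm across (22 mm in its lowest few mm), fixed on one spoke, 58 mm from the wheel's axis; it stands clear for 40 mm above the wheel's rim. Its top is 156 mm above the table.
- blue_axis (a point): Point on the blue wheel's vertical axis at the height of the wheel's upper face (116 mm above the table). The wheel lies level: outer radius 74 mm, rim 12 mm thick, three spokes; hub 36 mm across reaching 4 mm above this point. A thin brass stem (12 mm across) stands out of the hub, at first 5 mm, and rises by 12 mm for each turn (about 17 mm out after one turn).
- blue_pointer (a point): Top of the fixed yellow pointer block (22 x 12 mm) just outside the blue wheel's rim, 95 mm from the axis and 100 mm above the table (below the wheel's upper face). At the start the handle stands exactly in line with it, between it and the axis.
- blue_wheel (a joint): Angle of the blue wheel in rad: 0 at the start (handle at the pointer), growing counter-clockwise seen from above (opening); one full turn is 6.283. The wheel has steady friction, about 4 N at the handle, does not spring back, stays where it is left, and there is no end stop at one turn: it can be pushed past.
- blue_valve: The whole blue-wheeled valve, fixed to the table: steel foot 120 x 120 mm, body with two blanked side stubs along its y axis, and the wheel on top. Origin at the centre of the underside; z up along the wheel axis, x towards the yellow pointer.
- green_wheel (a joint): Angle of the green wheel in rad, 0 at the start. Not to be turned.
- green_axis (a point): Same point on the axis of the other valve, of the same build but with a GREEN wheel (it too has a red handle and a yellow pointer). The valves stand at least 250 mm apart; each is fixed to the table and fills a circle of about 106 mm radius round its axis, up to 156 mm high.
- amber_bottle: brown glass bottle with black cap, 72 mm across, 150 mm tall, loose, a bystander; origin at the centre of its underside
- white_bottle: white plastic bottle with red cap, 60 mm across, 140 mm tall, loose, a bystander; origin at the centre of its underside
- vial: small brown vial with white cap, 28 mm across, 50 mm tall, loose, a bystander; origin at the centre of its underside
- centring_ring: steel ring lying flat, 44 mm across, 10 mm high, loose, a bystander; origin at the centre of its underside
- blank_flange: small aluminium blank flange, 40 mm across, 12 mm high, loose, a bystander; origin at the centre of its underside
- spanner: steel spanner lying flat, 160 mm long, loose, a bystander; origin on its underside
- beaker: clear open beaker, 70 mm across, 80 mm tall, loose, a bystander; origin at the centre of its underside

How it is judged:
By the outcome, as a careful person would: the job done as asked, in the order asked, and still so for the second after the job is handed in, with the robot touching nothing.
It also fails if it takes over 59 s, if anything falls off the work surface, if the arm or the gripper's body presses on something with over 40 N, if the wrist force passes 120 N, or if a joint passes its speed limit or range.

## Working session

There is one attempt and no reset: what is moved stays moved. The work goes in short steps, Python scripts to look and compute and a tool call to move; the robot and the scene stay as the last step left them, time stands still between calls to the robot, and variables do not carry over. Pictures are saved under pics/ and viewed, and the job is handed in when it is done.

Besides the shell and the picture viewer there is one more tool, called in YAML: its name, and indented under it one key for each argument. servo_tool: Moves the arm, as the interface text tells. Its arguments: {"type":"object","properties":{"moves":{"type":"array","items":{"type":"array"}},"newtons":{"type":"number"}},"required":["moves"]}

```bash
ls; mkdir -p pics; python3 - <<'E'
from workcell import bot
import cv2,numpy as np,pickle
d={}
for n in ["top","side"]:
    c=bot.read_camera(n); d[n]=c
    cv2.imwrite(f"pics/{n}0.png",c["pixels"][:,:,::-1])
pickle.dump(d,open("c0.pkl","wb"))
print(bot.read_state())
E
```

```text
pics
{'time': 0.1, 'q': array([-1.17386607e+00,  2.64724964e-01,  1.60525681e+00,  3.09834474e-06,
        1.27368642e+00, -3.68942712e-02]), 'joint_vel': array([-0.00097235, -0.00149832, -0.00264724,  0.00046558,  0.00247212,
        0.00146211]), 'joint_torque': array([ 1.52594935e-04, -5.16704929e+01, -3.68590987e+01, -6.94760320e-05,
        6.26941779e-03, -1.45292375e-05]), 'tool_pos': array([ 0.28349773, -0.611904  ,  0.25504423]), 'tcp_rot': array([-3.06598014e+00, -6.75677736e-01,  5.78786492e-04]), 'wrist_force': array([-0.08528419, -0.32313539,  1.22441298]), 'torque': array([-0.04979763,  0.02348368, -0.00619024]), 'width': 0.9998430503325877}
```

View pics/top0.png

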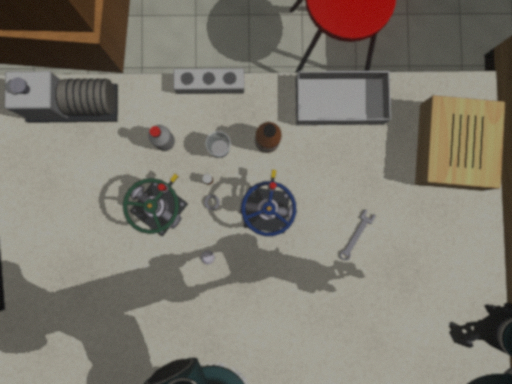

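View pics/side0.png

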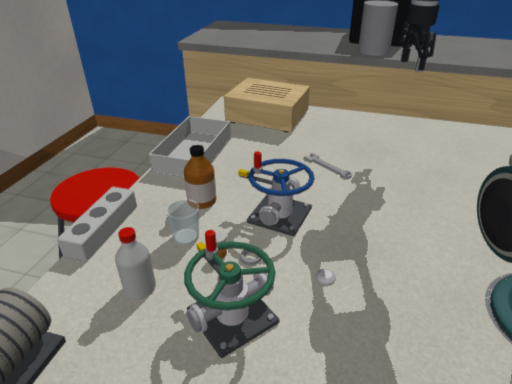

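The top view shows the blue wheel at about (269,208), its red handle at (272,185) and its yellow pointer at (273,174). The amber bottle is at (267,137), and the green wheel is off to the left at (152,206). Next I'll measure these positions.

```bash
cat > h.py <<'E'
import numpy as np,cv2
def world(c,mask):
    v,u=np.nonzero(mask&(c["depth"]>0)); z=c["depth"][v,u]
    K=np.array(c["intrinsics"]);P=np.linalg.inv(K)@np.stack([u,v,np.ones_like(u)])*z
    R=np.array(c["R"]);t=np.array(c["t"])
    return (R.T@(P-t[:,None])).T,u,v
def hsv(c): return cv2.cvtColor(c["pixels"],cv2.COLOR_RGB2HSV).astype(int)
def onplane(c,u,v,z):
    K=np.array(c["intrinsics"]);R=np.array(c["R"]);t=np.array(c["t"])
    o=-R.T@t; d=R.T@np.linalg.inv(K)@np.array([u,v,1.]); return o+d*(z-o[2])/d[2]
def proj(c,X):
    p=np.array(c["intrinsics"])@(np.array(c["R"])@np.array(X)+np.array(c["t"])); return p[:2]/p[2]
E
python3 - <<'E'
import pickle; from h import *
d=pickle.load(open("c0.pkl","rb"))
c=d["top"]
print(c["intrinsics"],-np.array(c["R"]).T@c["t"])
H=hsv(c);h,s,v=H[...,0],H[...,1],H[...,2]
vv,uu=np.mgrid[:384,:512]
def box(a,b,e,f): return (uu>=a)&(uu<b)&(vv>=e)&(vv<f)
def rep(n,m):
    P,u,w=world(c,m); print(n,len(u),u.mean(),w.mean(),np.median(P,0),P.min(0),P.max(0)); return P,u,w
B=box(235,305,165,245)
P,u,w=rep("blue",B&(h>100)&(h<130)&(s>130))
pts=np.stack([u,w],1).astype(np.int32); print(cv2.minEnclosingCircle(pts))
q=P[(P[:,2]>.1)&(P[:,2]<.13)]
(cx,cy),r=cv2.minEnclosingCircle(q[:,:2].astype(np.float32)); print("circ",cx,cy,r)
rep("red",B&((h<8)|(h>172))&(s>150))
rep("yel",B&(h>18)&(h<32)&(s>150))
for n,b in dict(amber=box(250,288,118,156),white=box(145,178,120,153),beaker=box(200,235,128,160),vial=box(200,216,172,186),ring=box(205,220,190,210),fl=box(198,218,248,266),green=box(115,195,170,240)).items():
    P,u,w=world(c,b); k=P[:,2]>.006; P=P[k]; print(n,P.min(0).round(3),P.max(0).round(3),np.median(P,0).round(3))
p=P[(P[:,2]>.1)&(P[:,2]<.125)];print("green circ",cv2.minEnclosingCircle(p[:,:2].astype(np.float32)))
c=d["side"];H=hsv(c);h,s,v=H[...,0],H[...,1],H[...,2]
B=box(230,320,145,200)
rep("blue s",B&(h>100)&(h<130)&(s>130))
rep("red s",B&((h<6)|(h>174))&(s>170)); rep("yel s",B&(h>18)&(h<32)&(s>170))
E
```

```text
[[425.86378194   0.         251.98780534]
 [  0.         425.86378194 197.80507902]
 [  0.           0.           1.        ]] [ 0.50277735 -0.10131405  1.22994831]
blue 281 260.3594306049822 213.69750889679716 [ 0.52757627 -0.12731802  0.11507354] [ 0.47481693 -0.22282765  0.10976667] [ 0.60101615 -0.08983479  0.12290135]
((268.05426025390625, 208.58914184570312), 26.182695388793945)
circ 0.5414170622825623 -0.1580699235200882 0.06861502677202225
red 25 272.4 184.96 [ 0.59958554 -0.16713518  0.15522588] [ 0.59433856 -0.17510176  0.14856544] [ 0.60467658 -0.161706    0.15890056]
yel 18 272.5 177.33333333333334 [ 0.63389994 -0.17340694  0.1008394 ] [ 0.54246647 -0.17642719  0.09472416] [ 0.64228688 -0.15770718  0.12456773]
amber [ 0.708 -0.213  0.006] [ 0.807 -0.115  0.154] [ 0.732 -0.158  0.104]
white [0.716 0.106 0.006] [0.775 0.187 0.144] [0.736 0.126 0.095]
beaker [ 0.69  -0.059  0.006] [0.757 0.016 0.085] [ 0.736 -0.02   0.053]
vial [ 0.618 -0.004  0.006] [0.65  0.021 0.054] [0.63  0.007 0.049]
ring [ 0.548 -0.023  0.006] [0.589 0.017 0.015] [ 0.569 -0.003  0.009]
fl [ 0.392 -0.005  0.006] [0.426 0.032 0.017] [0.41  0.012 0.01 ]
green [0.47  0.048 0.006] [0.656 0.255 0.16 ] [0.556 0.145 0.08 ]
green circ ((0.5669118165969849, 0.14148187637329102), 0.08976975083351135)
blue s 748 282.00935828877004 177.92513368983958 [ 0.53576971 -0.14539696  0.11355863] [ 0.47222234 -0.22845519  0.10353782] [ 0.61280599 -0.0863482   0.1211979 ]
red s 92 257.4021739130435 159.34782608695653 [ 0.5989709  -0.16311799  0.14105205] [ 0.59284961 -0.17276764  0.12153381] [ 0.60575556 -0.15894044  0.15643345]
yel s 56 245.03571428571428 172.53571428571428 [ 0.63529178 -0.17082258  0.09738712] [ 0.54095608 -0.18123822  0.08792714] [ 0.64730806 -0.15763011  0.12363307]
```

```bash
python3 - <<'E'
import pickle; from h import *
c=pickle.load(open("c0.pkl","rb"))["top"]
i=c["pixels"][115:250,190:320,::-1]; cv2.imwrite("pics/z1.png",cv2.resize(i,None,fx=4.4,fy=4.4,interpolation=cv2.INTER_CUBIC))
E
```

```text
(no output)
```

View pics/z1.png

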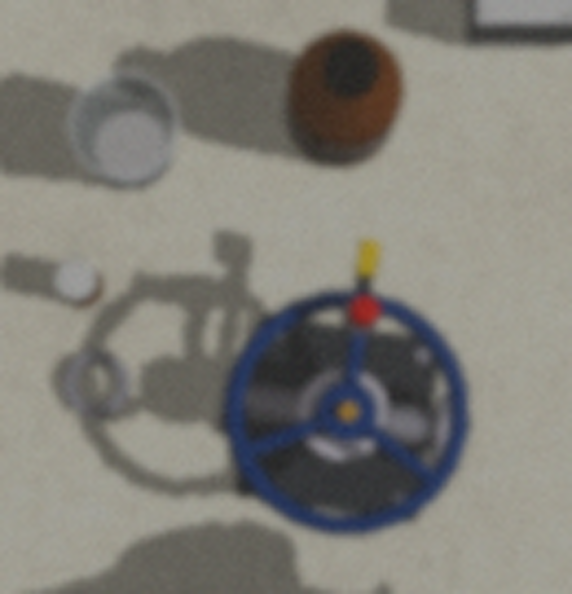

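```bash
cat > meas.py <<'E'
from h import *
from scipy.optimize import least_squares
def wheel(c,box):
    H=hsv(c);h,s,v=H[...,0],H[...,1],H[...,2]
    m=np.zeros(h.shape,bool);a,b,e,f=box;m[e:f,a:b]=True
    m&=(h>100)&(h<130)&(s>110)
    m=m.astype(np.uint8); v,u=np.nonzero(m)
    hull=cv2.convexHull(np.stack([u,v],1).astype(np.int32))[:,0,:]
    X=np.array([onplane(c,p[0],p[1],.112) for p in hull])[:,:2]
    f=least_squares(lambda p:np.hypot(*(X-p[:2]).T)-p[2],[.54,-.158,.074],loss="soft_l1",f_scale=.002)
    return f.x
def red(c,box,z=.156,smin=150):
    H=hsv(c);h,s,v=H[...,0],H[...,1],H[...,2]
    m=np.zeros(h.shape,bool);a,b,e,f=box;m[e:f,a:b]=True
    m&=((h<8)|(h>172))&(s>smin)
    P,u,v=world(c,m)
    return m,P,u,v
E
python3 - <<'E'
import pickle; from meas import *
d=pickle.load(open("c0.pkl","rb"))
T,S=d["top"],d["side"]
print("T",wheel(T,(235,305,165,245))); print("S",wheel(S,(230,325,150,205)))
print("hub T",onplane(T,348/4.4-.4+190,411/4.4-.4+115,.121))
m,P,u,v=red(T,(235,305,165,245)); print("handle T",onplane(T,u.mean(),v.mean(),.152))
m,P,u,v=red(S,(235,325,140,200),smin=130)
# side: centroid ~ mid height of visible post
print("handle S",onplane(S,u.mean(),v.mean(),.138),u.min(),u.max(),v.min(),v.max())
for n,c,b in(("T",T,(235,305,160,185)),("S",S,(230,256,160,185))):
    H=hsv(c);h,s,_=H[...,0],H[...,1],H[...,2]
    M=np.zeros(h.shape,bool);M[b[2]:b[3],b[0]:b[1]]=True;M&=(h>18)&(h<34)&(s>110)
    v,u=np.nonzero(M);print("ptr",n,len(u),onplane(c,u.mean(),v.mean(),.1 if n=="T" else .097))
E
```

```text
T [ 0.54214133 -0.1587163   0.06929983]
S [ 0.54319406 -0.15779266  0.07284474]
hub T [ 0.54258037 -0.15955176  0.121     ]
handle T [ 0.59996931 -0.16821482  0.152     ]
handle S [ 0.60102422 -0.16870357  0.138     ] 254 260 151 167
ptr T 30 [ 0.63533509 -0.17386574  0.1       ]
ptr S 63 [ 0.63603557 -0.16988105  0.097     ]
```

servo_tool:
  moves:
    - [255,[0,0,0],-0.12]
    - [255,[0,0,0],-0.124]
    - [255,[0,0,0],-0.124]
    - [255,[0,0,0],-0.124]
    - [255,[0,0,0],-0.124]
    - [255,[0,0,0],-0.124]
    - [255,[0,0,0],-0.124]
    - [255,[0,0,0],-0.124]
  newtons: 20

```text
time: 0.77
tool_pos: [0.2822, -0.6088, 0.2485]
tcp_rot: [-2.358, -2.057, -0.006]
wrist_force: [-1.6, 0.1, -0.7]
width: -0.002
```

```bash
cat > st.py <<'E'
from workcell import bot
from scipy.spatial.transform import Rotation as Ro
import numpy as np
A=np.array([.5425,-.159])
def st():
    s=bot.read_state();R=Ro.from_rotvec(s["tcp_rot"]).as_matrix();p=s["tool_pos"]
    yaw=np.arctan2(R[1,0],R[0,0]);d=p[:2]-A
    print("t",s["time"],"p",p.round(4),"yaw",yaw.round(4),"tilt",R[:,2].round(4),"w",round(s["width"],3),"F",s["wrist_force"].round(1),"r",np.hypot(*d).round(4),"ang",np.degrees(np.arctan2(d[1],d[0])).round(1),"q6",s["q"][5].round(3))
    return s,R,p,yaw
E
python3 - <<'E'
from st import *
s,R,p,y=st(); print(R.T@(np.array([.578,-.205,.25])-p), y-1.416)
E
```

```text
t 0.7667 p [ 0.2822 -0.6088  0.2485] yaw 1.4346 tilt [-0.0049  0.0119 -0.9999] w -0.002 F [-1.6  0.1 -0.7] r 0.5197 ang -120.1 q6 -1.038
[0.4401986  0.23829456 0.00181191] 0.018646419028772954
```

servo_tool:
  moves:
    - [255,[0.015,0.008,-0.001],0]
    - [255,[0.0275,0.015,-0.001],0]
    - [255,[0.0275,0.015,-0.001],0]
    - [255,[0.0275,0.015,-0.001],0]
    - [255,[0.0275,0.015,-0.001],0]
    - [255,[0.0275,0.015,-0.001],0]
    - [255,[0.0275,0.015,-0.001],0]
    - [255,[0.0275,0.015,-0.001],0]

```text
time: 1.43
tool_pos: [0.4242, -0.4103, 0.2527]
tcp_rot: [-2.373, -2.026, -0.008]
wrist_force: [0.1, 0.2, -0.5]
width: -0.002
```

```bash
python3 - <<'E'
from st import *
s,R,p,y=st(); print(R.T@(np.array([.578,-.205,.25])-p), y-1.416)
E
```

```text
t 1.4333 p [ 0.4242 -0.4103  0.2527] yaw 1.4131 tilt [-0.0098  0.0194 -0.9998] w -0.002 F [ 0.1  0.2 -0.5] r 0.2778 ang -115.2 q6 -0.659
[0.22681848 0.11978491 0.0052241 ] -0.0028548764476912236
```

servo_tool:
  moves:
    - [255,[0.033,0.017,-0.001],0]
    - [255,[0.033,0.017,-0.001],0]
    - [255,[0.033,0.017,-0.001],0]
    - [255,[0.033,0.017,-0.001],0]
    - [255,[0.033,0.017,-0.001],0]
    - [255,[0.033,0.017,-0.001],0]
    - [255,[0.02,0.012,0],0]
    - [255,[0.012,0.006,0],0]

```text
time: 2.1
tool_pos: [0.586, -0.1807, 0.2597]
tcp_rot: [-2.384, -2.004, -0.012]
wrist_force: [-0.1, -0.8, 0.8]
width: 0.003
```

```bash
python3 - <<'E'
from st import *
s,R,p,y=st(); print(R.T@(np.array([.578,-.205,.25])-p), y-1.416)
E
```

```text
t 2.1 p [ 0.586  -0.1807  0.2597] yaw 1.398 tilt [-0.0119  0.0258 -0.9996] w 0.003 F [-0.1 -0.8  0.8] r 0.0486 ang -26.5 q6 -0.184
[-0.02555782 -0.00358812  0.00917652] -0.0180072965756366
```

servo_tool:
  moves:
    - [255,[-0.016,-0.002,0],-0.01]
    - [255,[-0.01,-0.002,0],-0.01]
    - [255,[0,0,0.005],0]
    - [255,[0,0,0.01],0]
    - [255,[0,0,0.01],0]
    - [255,[0,0,0.01],0]
    - [255,[0,0,0.005],0]
    - [255,[0,0,0],0]

```text
time: 2.77
tool_pos: [0.5763, -0.1971, 0.2122]
tcp_rot: [-2.361, -2.02, -0.013]
wrist_force: [-0.1, -0.1, -0.5]
width: -0.002
```

```bash
python3 - <<'E'
from st import *
import cv2
s,R,p,y=st(); print(R.T@(np.array([.578,-.205,.153])-p), y-1.416)
for n in ["side","wrist"]:
    c=bot.read_camera(n); cv2.imwrite(f"pics/{n}1.png",c["pixels"][:,:,::-1])
E
```

```text
t 2.7667 p [ 0.5763 -0.1971  0.2122] yaw 1.4148 tilt [-0.016   0.0313 -0.9994] w -0.002 F [-0.1 -0.1 -0.5] r 0.0509 ang -48.5 q6 -0.236
[-0.00919666  0.00413924  0.05885562] -0.0011954216409104657
```

View pics/side1.png

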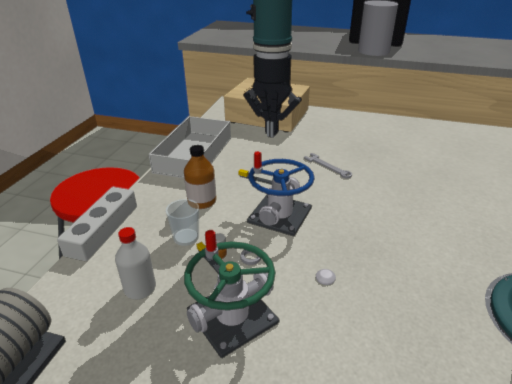

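View pics/wrist1.png

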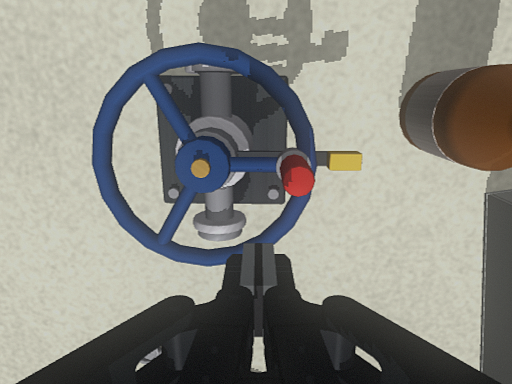

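servo_tool:
  moves:
    - [255,[-0.004,0.002,0.006],0]
    - [255,[-0.004,0.002,0.009],0]
    - [255,[-0.002,0,0.009],0]
    - [255,[0,0,0.009],0]
    - [255,[0,0,0.006],0]
    - [255,[0,0,0.004],0]
    - [255,[0,0,0.002],0]
    - [255,[0,0,0],0]

```text
time: 3.53
tool_pos: [0.5797, -0.2083, 0.1641]
tcp_rot: [-2.365, -2.021, -0.015]
wrist_force: [-0.2, -1.1, 0.8]
width: -0.001
```

```bash
python3 - <<'E'
from st import *
import cv2
s,R,p,y=st(); print(R.T@(np.array([.578,-.205,.153])-p), y-1.416)
for n in ["side","wrist"]:
    c=bot.read_camera(n); cv2.imwrite(f"pics/{n}2.png",c["pixels"][:,:,::-1])
st()
E
```

```text
t 3.5333 p [ 0.5797 -0.2083  0.1641] yaw 1.4141 tilt [-0.0128  0.03   -0.9995] w -0.001 F [-0.2 -1.1  0.8] r 0.0617 ang -53.0 q6 -0.252
[ 0.00268257 -0.00196654  0.01120968] -0.0018901164765381395
t 3.6333 p [ 0.58   -0.2084  0.1648] yaw 1.4142 tilt [-0.0118  0.0296 -0.9995] w 0.001 F [0.6 0.1 0.3] r 0.0621 ang -52.8 q6 -0.252
```

View pics/wrist2.png

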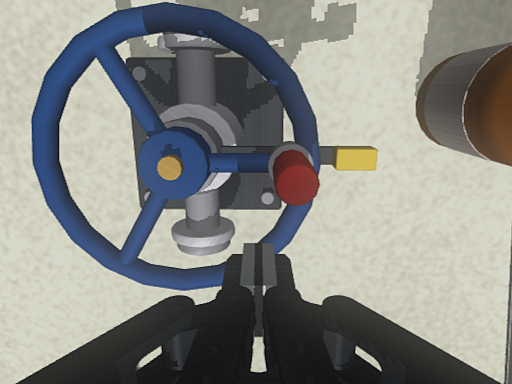

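View pics/side2.png

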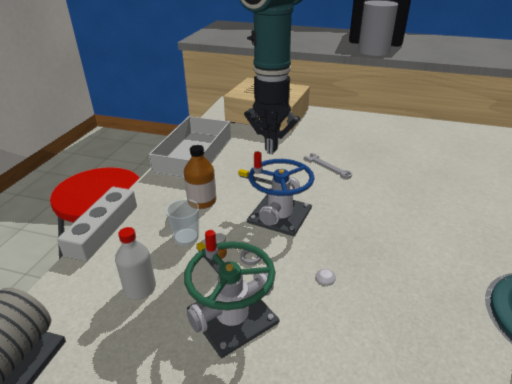

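```bash
cat > plan.py <<'E'
from st import *
import sys
def plan(dth,n=8,r=.060,zt=.154,save=None):
    s,R,p,y=st()
    tip=p+R[:,2]*.012
    d=p[:2]-A; a=np.arctan2(d[1],d[0]); q=p[:2].copy()
    dths=dth if hasattr(dth,"__len__") else [dth]*n
    z=p[2]; rows=[]
    for k,t in enumerate(dths):
        a+=t; rr=r+(np.hypot(*d)-r)*max(0,1-(k+1)/3)
        w=A+rr*np.array([np.cos(a),np.sin(a)])
        dz=(zt-p[2])/len(dths)
        v=R.T@np.array([*(w-q),dz]); v=np.round(v*2000)/2000
        q=q+(R@v)[:2]; rows.append([255,[float(x) for x in v.round(4)],0])
    print(rows,"end ang",np.degrees(a).round(1))
E
python3 -c "
from plan import *
plan([0,0,.05,.07,.08,.08,.08,.08])"
```

```text
t 3.6333 p [ 0.58   -0.2084  0.1648] yaw 1.4142 tilt [-0.0118  0.0296 -0.9995] w 0.001 F [0.6 0.1 0.3] r 0.0621 ang -52.8 q6 -0.252
[[255, [0.0005, -0.0005, 0.0015], 0], [255, [0.0005, -0.0005, 0.0015], 0], [255, [0.0025, 0.0015, 0.0015], 0], [255, [0.003, 0.003, 0.0015], 0], [255, [0.004, 0.0025, 0.0015], 0], [255, [0.0045, 0.0025, 0.0015], 0], [255, [0.004, 0.002, 0.0015], 0], [255, [0.0045, 0.002, 0.0015], 0]] end ang -27.6
```

servo_tool:
  moves:
    - [255,[0.0005,-0.0005,0.003],0]
    - [255,[0.0005,-0.0005,0.003],0]
    - [255,[0.0025,0.0015,0.002],0]
    - [255,[0.003,0.003,0.001],0]
    - [255,[0.004,0.0025,0.0005],0]
    - [255,[0.0045,0.0025,0],0]
    - [255,[0.004,0.002,0],0]
    - [255,[0.0045,0.002,0],0]

```text
time: 4.3
tool_pos: [0.5978, -0.1862, 0.157]
tcp_rot: [-2.368, -2.024, -0.015]
wrist_force: [-3.7, -3.1, 0.4]
width: 0.001
```

```bash
python3 - <<'E'
from plan import *
import cv2
plan(.1)
c=bot.read_camera("wrist"); cv2.imwrite("pics/w3.png",c["pixels"][:,:,::-1])
E
```

```text
t 4.3 p [ 0.5978 -0.1862  0.157 ] yaw 1.4143 tilt [-0.0099  0.0268 -0.9996] w 0.001 F [-3.7 -3.1  0.4] r 0.0616 ang -26.2 q6 -0.208
[[255, [0.006, 0.001, 0.0005], 0], [255, [0.006, 0.0005, 0.0005], 0], [255, [0.006, -0.0005, 0.0005], 0], [255, [0.006, -0.0, 0.0005], 0], [255, [0.006, -0.001, 0.0005], 0], [255, [0.006, -0.0015, 0.0005], 0], [255, [0.0055, -0.002, 0.0005], 0], [255, [0.0055, -0.0025, 0.0005], 0]] end ang 19.6
```

View pics/w3.png

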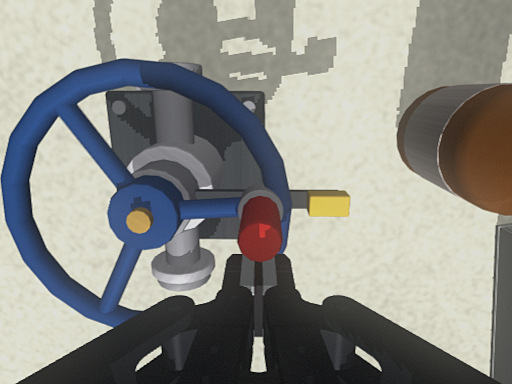

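Fingertips now touch the handle, which shows at (260,230) with the fingers directly behind it; the force is about 5 N. Next comes the push.

servo_tool:
  moves:
    - [255,[0.006,0.001,0.0005],0]
    - [255,[0.006,0.0005,0.0005],0]
    - [255,[0.006,-0.0005,0.0005],0]
    - [255,[0.006,0,0],0]
    - [255,[0.006,-0.001,0],0]
    - [255,[0.006,-0.0015,0],0]
    - [255,[0.0055,-0.002,0],0]
    - [255,[0.0055,-0.0025,0],0]

```text
time: 5.02
tool_pos: [0.5951, -0.1449, 0.1568]
tcp_rot: [-2.368, -2.033, 0.015]
wrist_force: [-3.2, -6.9, -0.6]
width: 0.0
```

```bash
python3 - <<'E'
from plan import *
import cv2
plan(.1)
c=bot.read_camera("wrist"); cv2.imwrite("pics/w4.png",c["pixels"][:,:,::-1])
E
```

```text
t 5.0167 p [ 0.5951 -0.1449  0.1568] yaw 1.4186 tilt [-0.0209  0.0094 -0.9997] w 0.0 F [-3.2 -6.9 -0.6] r 0.0544 ang 15.0 q6 -0.131
[[255, [0.006, -0.001, 0.0005], 0], [255, [0.0055, -0.0015, 0.0005], 0], [255, [0.006, -0.002, 0.0005], 0], [255, [0.004, -0.004, 0.0005], 0], [255, [0.004, -0.0045, 0.0005], 0], [255, [0.0035, -0.005, 0.0005], 0], [255, [0.003, -0.0055, 0.0005], 0], [255, [0.0025, -0.0055, 0.0005], 0]] end ang 60.8
```

View pics/w4.png

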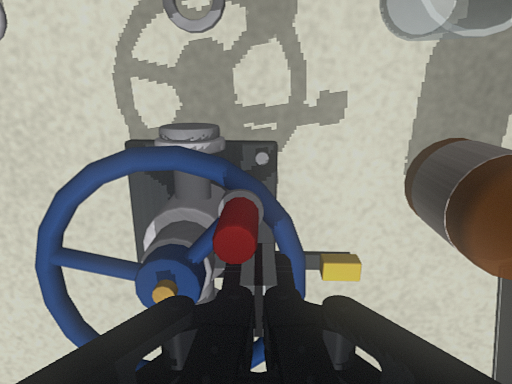

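servo_tool:
  moves:
    - [255,[0.006,0,0.0005],0]
    - [255,[0.006,-0.001,0.0005],0]
    - [255,[0.006,-0.002,0],0]
    - [255,[0.004,-0.004,0],0]
    - [255,[0.004,-0.0045,0],0]
    - [255,[0.0035,-0.005,0],0]
    - [255,[0.003,-0.0055,0],0]
    - [255,[0.0025,-0.0055,0],0]

```text
time: 5.73
tool_pos: [0.5725, -0.1206, 0.1573]
tcp_rot: [2.373, 2.05, -0.046]
wrist_force: [2.0, -9.2, -4.3]
width: 0.002
```

```bash
python3 - <<'E'
from plan import *
import cv2
plan(.1)
c=bot.read_camera("wrist"); cv2.imwrite("pics/w5.png",c["pixels"][:,:,::-1])
E
```

```text
t 5.7333 p [ 0.5725 -0.1206  0.1573] yaw 1.4252 tilt [-0.0182 -0.0233 -0.9996] w 0.002 F [ 2.  -9.2 -4.3] r 0.0487 ang 52.0 q6 -0.075
[[255, [0.0055, -0.003, 0.0005], 0], [255, [0.0055, -0.0035, 0.0005], 0], [255, [0.0055, -0.0045, 0.0005], 0], [255, [0.001, -0.006, 0.0005], 0], [255, [0.0, -0.006, 0.0005], 0], [255, [0.0, -0.006, 0.0005], 0], [255, [-0.0005, -0.006, 0.0005], 0], [255, [-0.0015, -0.006, 0.0005], 0]] end ang 97.8
```

View pics/w5.png

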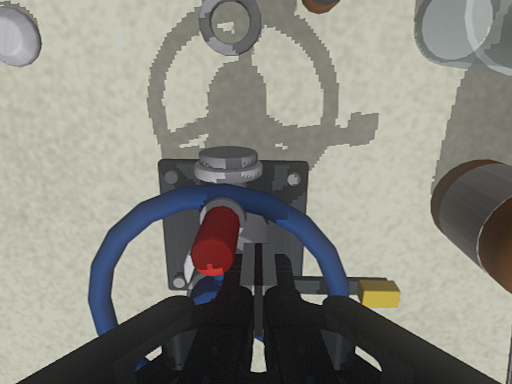

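servo_tool:
  moves:
    - [255,[0.001,-0.006,0.0005],0]
    - [255,[0.001,-0.006,0.0005],0]
    - [255,[0.002,-0.006,0],0]
    - [255,[0.003,-0.006,0],0]
    - [255,[0.003,-0.005,0],0]
    - [255,[0.003,-0.005,0],0]
    - [255,[0.002,-0.005,0],0]
    - [255,[0.001,-0.004,0],0]

```text
time: 6.45
tool_pos: [0.5467, -0.1184, 0.1588]
tcp_rot: [2.319, 2.021, -0.04]
wrist_force: [6.2, -6.6, -6.5]
width: 0.003
```

```bash
python3 - <<'E'
from plan import *
import cv2
plan(.1)
c=bot.read_camera("wrist"); cv2.imwrite("pics/w6.png",c["pixels"][:,:,::-1])
c=bot.read_camera("side"); cv2.imwrite("pics/s6.png",cv2.resize(c["pixels"][100:240,200:350,::-1],None,fx=4,fy=4))
E
```

```text
t 6.45 p [ 0.5467 -0.1184  0.1588] yaw 1.4325 tilt [ 0.0235 -0.0665 -0.9975] w 0.003 F [ 6.2 -6.6 -6.5] r 0.0408 ang 84.1 q6 -0.05
[[255, [0.006, -0.005, 0.0], 0], [255, [0.0055, -0.006, 0.0], 0], [255, [0.0045, -0.0075, 0.0], 0], [255, [-0.0025, -0.0055, 0.0005], 0], [255, [-0.0025, -0.005, 0.0005], 0], [255, [-0.0035, -0.005, 0.0005], 0], [255, [-0.0035, -0.005, 0.0005], 0], [255, [-0.0045, -0.004, 0.0005], 0]] end ang 129.9
```

View pics/w6.png

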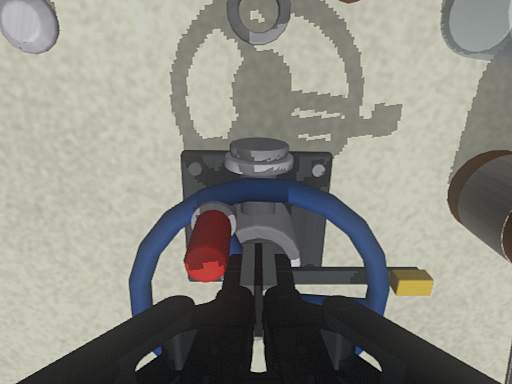

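View pics/s6.png

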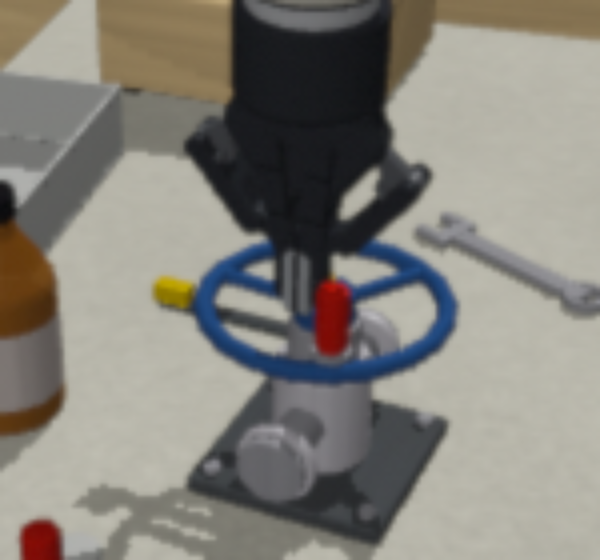

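```bash
cat > ang.py <<'E'
from meas import *
from workcell import bot
A=np.array([.5425,-.159])
def ang(n="side",z=.138,save=None):
    c=bot.read_camera(n)
    H=hsv(c);h,s=H[...,0],H[...,1]
    m=(((h<8)|(h>172))&(s>150)).astype(np.uint8)
    N,L,S,C=cv2.connectedComponentsWithStats(m)
    out=[]
    for i in range(1,N):
        if S[i,4]<12: continue
        if n=="side":
            P=onplane(c,*C[i],z)
            if np.hypot(*(P[:2]-A))<.09:
                d=P[:2]-A; out.append((n,S[i].tolist(),P[:2].round(4).tolist(),round(float(np.hypot(*d)),4),round(float(np.degrees(np.arctan2(d[1],d[0]))),1)))
        else:
            P=onplane(c,*C[i],.152);d=P[:2]-A
            if np.hypot(*d)<.09: out.append((n,S[i].tolist(),P[:2].round(4).tolist(),round(float(np.hypot(*d)),4),round(float(np.degrees(np.arctan2(d[1],d[0]))),1)))
    print(out)
    if save: cv2.imwrite(save,c["pixels"][:,:,::-1])
E
python3 -c "
from ang import *
ang();ang('top',save='pics/t6.png')"
```

```text
[('side', [279, 170, 9, 19, 139], [0.5276, -0.1054], 0.0556, 105.5)]
[]
```

servo_tool:
  moves:
    - [255,[-0.001,0.005,0],0]
    - [255,[0,0.006,0],0]
    - [255,[0.003,0.001,0],-0.05]
    - [255,[0.005,0,0],-0.08]
    - [255,[0.005,0,0],-0.08]
    - [255,[0.005,0,0],-0.08]
    - [255,[0.003,0,0],-0.06]
    - [255,[0,0,0],0]

```text
time: 7.32
tool_pos: [0.5646, -0.0952, 0.1601]
tcp_rot: [1.919, 2.411, -0.043]
wrist_force: [-0.4, 0.7, -0.4]
width: -0.002
```

```bash
python3 - <<'E'
from st import *
import cv2
st()
c=bot.read_camera("wrist"); cv2.imwrite("pics/w7.png",c["pixels"][:,:,::-1])
from ang import *
ang()
E
```

```text
t 7.3167 p [ 0.5646 -0.0952  0.1601] yaw 1.7968 tilt [ 0.0298 -0.0591 -0.9978] w -0.002 F [-0.4  0.7 -0.4] r 0.0675 ang 70.9 q6 -0.376
[('side', [279, 170, 9, 19, 135], [0.5273, -0.1045], 0.0566, 105.6)]
```

View pics/w7.png

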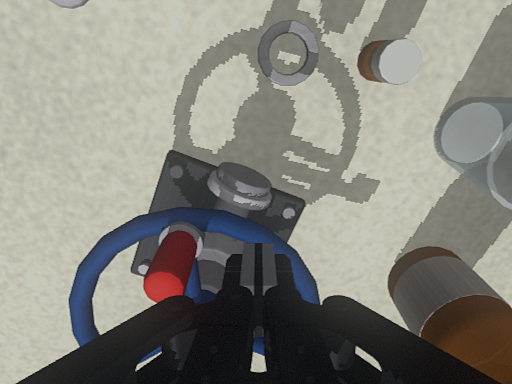

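```bash
cat > plan2.py <<'E'
from st import *
def plan2(dths,r=.0615,lag=.33,zt=.156,maxturn=.12,follow=True,off=0,yawt=None):
    s,R,p,y=st()
    c=(p+R[:,2]*.015)[:2]; d=c-A; a=np.arctan2(d[1],d[0]); r0=np.hypot(*d)
    print("tip r",r0.round(4),"ang",np.degrees(a).round(1))
    rows=[]
    tilt=R[:,2]
    for k,t in enumerate(dths):
        a+=t; rr=r+(r0-r)*max(0,1-(k+1)/4)
        w=A+rr*np.array([np.cos(a),np.sin(a)])
        x=np.array([np.cos(y),np.sin(y)]); yy=np.array([x[1],-x[0]])
        v=np.array([(w-c)@x,(w-c)@yy,-(zt-p[2])/len(dths)]); v=np.round(v*2000)/2000
        c=c+v[0]*x+v[1]*yy
        turn=0
        if follow:
            ty=a+lag+off if yawt is None else yawt
            e=(ty-y+np.pi)%(2*np.pi)-np.pi
            turn=-round(float(np.clip(e,-maxturn,maxturn)),2); y-=turn
        rows.append([255,[float(q) for q in v.round(4)],turn])
    print(rows,"end ang",np.degrees(a).round(1))
E
python3 -c "
from plan2 import *
plan2([.06,.09,.1,.1,.1,.1,.1,.1])"
```

```text
t 7.4167 p [ 0.5646 -0.0957  0.1602] yaw 1.7934 tilt [ 0.03   -0.0597 -0.9978] w -0.002 F [ 0.4 -0.6  0.4] r 0.067 ang 70.7 q6 -0.373
tip r 0.0663 ang 70.1
[[255, [0.001, -0.004, 0.0005], 0.12], [255, [0.001, -0.006, 0.0005], -0.03], [255, [0.0005, -0.0065, 0.0005], -0.1], [255, [0.0005, -0.006, 0.0005], -0.1], [255, [0.0015, -0.006, 0.0005], -0.1], [255, [0.002, -0.006, 0.0005], -0.1], [255, [0.0015, -0.006, 0.0005], -0.1], [255, [0.0015, -0.0055, 0.0005], -0.1]] end ang 113.1
```

servo_tool:
  moves:
    - [255,[0.001,-0.004,0.0005],0]
    - [255,[0.001,-0.006,0.0005],0]
    - [255,[0.0005,-0.0065,0.0005],-0.08]
    - [255,[0.001,-0.006,0.0005],-0.1]
    - [255,[0.0015,-0.006,0.0005],-0.1]
    - [255,[0.002,-0.006,0.0005],-0.1]
    - [255,[0.0015,-0.006,0.0005],-0.1]
    - [255,[0.0015,-0.0055,0.0005],-0.1]

```text
time: 8.08
tool_pos: [0.5216, -0.1, 0.1581]
tcp_rot: [1.137, 2.864, -0.044]
wrist_force: [1.2, 4.9, 1.6]
width: 0.001
```

```bash
python3 - <<'E'
from plan2 import *
plan2([.1]*8)
import cv2
c=bot.read_camera("wrist"); cv2.imwrite("pics/w8.png",c["pixels"][:,:,::-1])
from ang import *
ang()
E
```

```text
t 8.0833 p [ 0.5216 -0.1     0.1581] yaw 2.3859 tilt [ 0.0448 -0.0484 -0.9978] w 0.001 F [1.2 4.9 1.6] r 0.0626 ang 109.5 q6 -1.005
tip r 0.0617 ang 109.1
[[255, [0.0025, -0.0055, 0.0005], 0.05], [255, [0.0015, -0.006, 0.0005], -0.1], [255, [0.002, -0.006, 0.0005], -0.1], [255, [0.0015, -0.006, 0.0005], -0.1], [255, [0.0015, -0.006, 0.0005], -0.1], [255, [0.002, -0.0055, 0.0005], -0.1], [255, [0.0015, -0.006, 0.0005], -0.1], [255, [0.002, -0.006, 0.0005], -0.1]] end ang 155.0
[('side', [291, 169, 7, 18, 98], [0.5044, -0.1143], 0.0587, 130.5)]
```

View pics/w8.png

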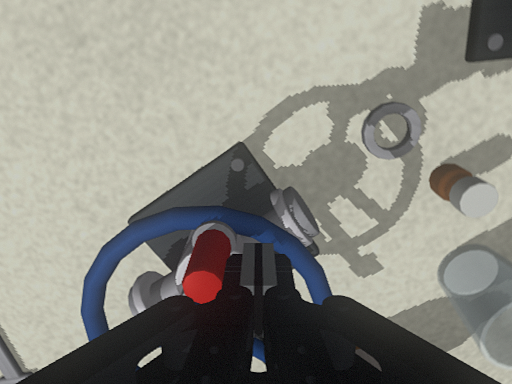

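servo_tool:
  moves:
    - [255,[0.002,-0.0055,0.0005],0]
    - [255,[0.0015,-0.006,0.0005],-0.08]
    - [255,[0.002,-0.006,0.0005],-0.1]
    - [255,[0.0015,-0.006,0.0005],-0.1]
    - [255,[0.0015,-0.006,0],-0.1]
    - [255,[0.002,-0.0055,0],-0.1]
    - [255,[0.0015,-0.006,0],-0.1]
    - [255,[0.002,-0.006,0],-0.1]

```text
time: 8.85
tool_pos: [0.4875, -0.1301, 0.1574]
tcp_rot: [0.124, 3.085, -0.058]
wrist_force: [2.6, 3.7, 0.1]
width: 0.003
```

```bash
python3 - <<'E'
from plan2 import *
plan2([.1]*8)
import cv2
c=bot.read_camera("wrist"); cv2.imwrite("pics/w9.png",c["pixels"][:,:,::-1])
from ang import *
ang()
E
```

```text
t 8.85 p [ 0.4875 -0.1301  0.1574] yaw 3.0623 tilt [ 0.0522 -0.0399 -0.9978] w 0.003 F [2.6 3.7 0.1] r 0.0622 ang 152.3 q6 -1.771
tip r 0.0612 ang 152.4
[[255, [0.002, -0.0055, 0.0], -0.03], [255, [0.002, -0.006, 0.0], -0.1], [255, [0.002, -0.006, 0.0], -0.1], [255, [0.0015, -0.006, 0.0], -0.1], [255, [0.0015, -0.006, 0.0], -0.1], [255, [0.002, -0.0055, 0.0], -0.1], [255, [0.0015, -0.006, 0.0], -0.1], [255, [0.002, -0.006, 0.0], -0.1]] end ang 198.3
[]
```

View pics/w9.png

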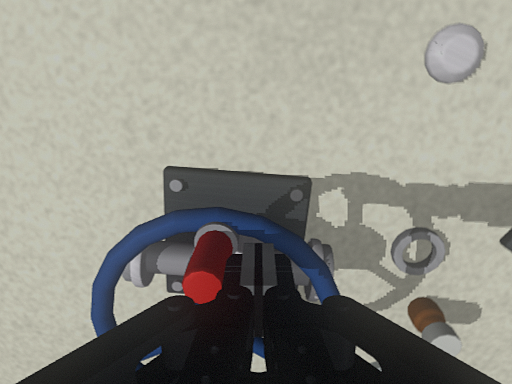

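servo_tool:
  moves:
    - [255,[0.002,-0.0055,0],-0.04]
    - [255,[0.002,-0.006,0],-0.1]
    - [255,[0.002,-0.006,0],-0.1]
    - [255,[0.0015,-0.006,0],-0.1]
    - [255,[0.0015,-0.006,0],-0.1]
    - [255,[0.002,-0.0055,0],-0.1]
    - [255,[0.0015,-0.006,0],-0.05]
    - [255,[0.002,-0.005,0],0]

```text
time: 9.62
tool_pos: [0.4803, -0.173, 0.1572]
tcp_rot: [-0.749, 3.01, -0.063]
wrist_force: [0.8, 4.7, 0.3]
width: 0.002
```

```bash
python3 - <<'E'
from plan2 import *
plan2([.1]*8,follow=False)
import cv2
c=bot.read_camera("wrist"); cv2.imwrite("pics/w10.png",c["pixels"][:,:,::-1])
from ang import *
ang(save='pics/s10.png');ang("top")
E
```

```text
t 9.6167 p [ 0.4803 -0.173   0.1572] yaw -2.6532 tilt [ 0.048  -0.0301 -0.9984] w 0.002 F [0.8 4.7 0.3] r 0.0637 ang -167.3 q6 -2.441
tip r 0.0631 ang -166.8
[[255, [0.001, -0.006, 0.0], 0], [255, [0.0, -0.0065, 0.0], 0], [255, [-0.0, -0.006, 0.0], 0], [255, [-0.001, -0.0065, 0.0], 0], [255, [-0.0015, -0.006, 0.0], 0], [255, [-0.0015, -0.0055, 0.0], 0], [255, [-0.0025, -0.006, 0.0], 0], [255, [-0.003, -0.0055, 0.0], 0]] end ang -120.9
[('side', [302, 153, 5, 17, 46], [0.4989, -0.1895], 0.0532, -145.0)]
[]
```

View pics/w10.png

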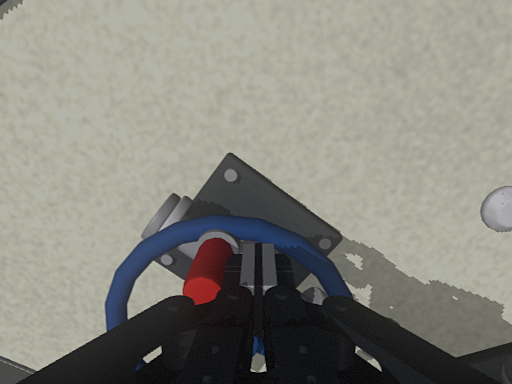

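View pics/s10.png

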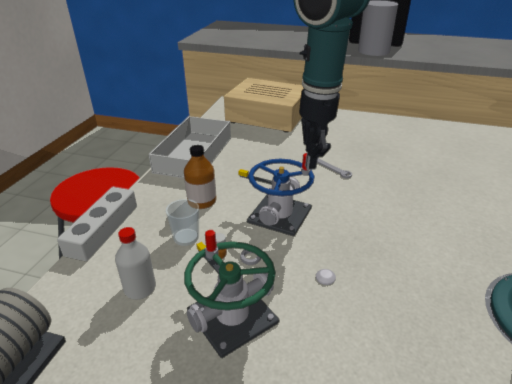

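servo_tool:
  moves:
    - [255,[-0.001,0.005,0],0]
    - [255,[-0.002,0.006,0],0]
    - [255,[-0.002,0.006,-0.004],0]
    - [255,[-0.002,0.004,-0.01],0.05]
    - [255,[0,0,-0.012],0.12]
    - [255,[0,0,-0.01],0.12]
    - [255,[0,0,-0.005],0.124]
    - [255,[0,0,-0.001],0.124]

```text
time: 10.43
tool_pos: [0.472, -0.1469, 0.1998]
tcp_rot: [0.108, 3.093, -0.053]
wrist_force: [0.0, -0.3, -0.0]
width: 0.004
```

servo_tool:
  moves:
    - [255,[0,0,-0.001],0.124]
    - [255,[0,0,-0.001],0.124]
    - [255,[0,0,-0.001],0.124]
    - [255,[0,0,-0.001],0.124]
    - [255,[0,0,-0.001],0.124]
    - [255,[0,0,-0.001],0.124]
    - [255,[0,0,-0.001],0.124]
    - [255,[0,0,-0.001],0.124]

```text
time: 11.1
tool_pos: [0.4712, -0.1422, 0.2127]
tcp_rot: [1.569, 2.648, -0.015]
wrist_force: [0.1, 1.3, 0.8]
width: 0.002
```

```bash
python3 - <<'E'
from plan2 import *
plan2([0]*8,follow=False)
from ang import *
ang();ang("top",save="pics/t11.png")
E
```

```text
t 11.1 p [ 0.4712 -0.1422  0.2127] yaw 2.0708 tilt [ 0.0496 -0.0409 -0.9979] w 0.002 F [0.1 1.3 0.8] r 0.0732 ang 166.8 q6 -0.819
tip r 0.0724 ang 167.1
[[255, [-0.002, 0.002, 0.007], 0], [255, [-0.0015, 0.002, 0.007], 0], [255, [-0.002, 0.002, 0.007], 0], [255, [-0.0015, 0.002, 0.007], 0], [255, [-0.0, 0.0, 0.007], 0], [255, [-0.0, 0.0, 0.007], 0], [255, [-0.0, 0.0, 0.007], 0], [255, [-0.0, 0.0, 0.007], 0]] end ang 167.1
[('side', [302, 153, 9, 17, 108], [0.495, -0.1913], 0.0574, -145.8)]
[('top', [279, 224, 7, 6, 31], [0.494, -0.1902], 0.0577, -147.2)]
```

View pics/t11.png

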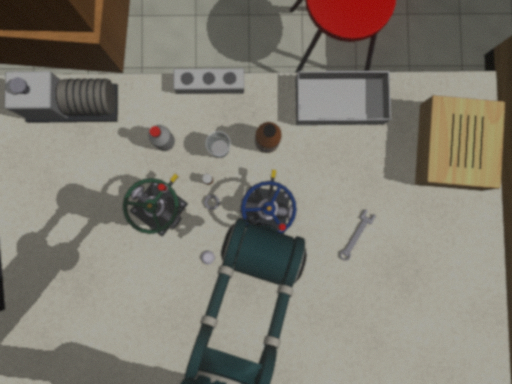

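servo_tool:
  moves:
    - [255,[0,0,0],0.124]
    - [255,[0,0,0],0.124]
    - [255,[0,0,0],0.124]
    - [255,[0,0,0],0.124]
    - [255,[0,0,0],0.124]
    - [255,[0,0,0],0.124]
    - [255,[0,0,0],0.124]
    - [255,[0,0,0],0.124]

```text
time: 11.87
tool_pos: [0.4704, -0.1396, 0.2141]
tcp_rot: [2.639, 1.583, 0.033]
wrist_force: [0.1, 0.4, -0.4]
width: -0.003
```

```bash
python3 - <<'E'
from plan2 import *
plan2([0]*4+[.01,.03,.03,.03],yawt=.585,zt=.157)
E
```

```text
t 11.8667 p [ 0.4704 -0.1396  0.2141] yaw 1.08 tilt [ 0.0513 -0.0436 -0.9977] w -0.003 F [ 0.1  0.4 -0.4] r 0.0746 ang 164.9 q6 0.18
tip r 0.0737 ang 165.3
[[255, [0.0005, 0.003, 0.007], 0.12], [255, [0.0015, 0.003, 0.007], 0.12], [255, [0.001, 0.0025, 0.007], 0.12], [255, [0.002, 0.0025, 0.007], 0.12], [255, [-0.0005, 0.0005, 0.007], 0.01], [255, [-0.0015, 0.0015, 0.007], 0.0], [255, [-0.0015, 0.001, 0.007], 0.0], [255, [-0.001, 0.0015, 0.007], 0.0]] end ang 171.0
```

servo_tool:
  moves:
    - [255,[0.0005,0.003,0.004],0.12]
    - [255,[0.0015,0.003,0.007],0.12]
    - [255,[0.001,0.0025,0.009],0.12]
    - [255,[0.002,0.0025,0.009],0.12]
    - [255,[-0.0005,0.0005,0.009],0.01]
    - [255,[-0.0015,0.0015,0.008],0]
    - [255,[-0.0015,0.001,0.004],0]
    - [255,[-0.001,0.0015,0.001],0]

```text
time: 12.53
tool_pos: [0.484, -0.1495, 0.1635]
tcp_rot: [2.945, 0.905, 0.059]
wrist_force: [-0.6, 0.8, 0.8]
width: 0.002
```

```bash
python3 - <<'E'
from plan2 import *
plan2([.06,.09]+[.1]*6,off=np.pi)
import cv2
c=bot.read_camera("wrist"); cv2.imwrite("pics/w12.png",c["pixels"][:,:,::-1])
E
```

```text
t 12.5333 p [ 0.484  -0.1495  0.1635] yaw 0.5967 tilt [ 0.0542 -0.0462 -0.9975] w 0.002 F [-0.6  0.8  0.8] r 0.0593 ang 170.8 q6 0.659
tip r 0.0584 ang 171.4
[[255, [-0.003, 0.002, 0.001], 0.12], [255, [-0.003, 0.0045, 0.001], 0.12], [255, [-0.003, 0.0055, 0.001], -0.07], [255, [-0.0025, 0.0055, 0.001], -0.1], [255, [-0.0015, 0.006, 0.001], -0.1], [255, [-0.0015, 0.006, 0.001], -0.1], [255, [-0.002, 0.006, 0.001], -0.1], [255, [-0.0015, 0.006, 0.001], -0.1]] end ang 214.3
```

View pics/w12.png

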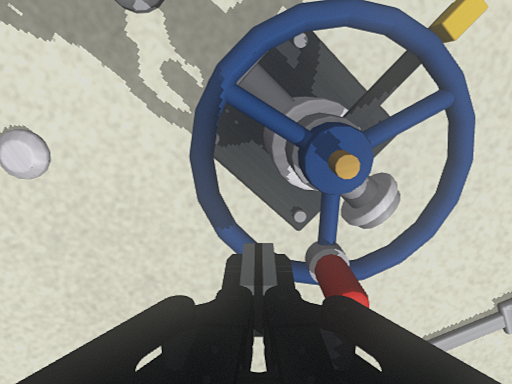

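servo_tool:
  moves:
    - [255,[-0.003,0.002,0.0015],0]
    - [255,[-0.003,0.0045,0.0015],0]
    - [255,[-0.003,0.0055,0.0015],0]
    - [255,[-0.0025,0.0055,0.001],-0.04]
    - [255,[-0.0015,0.006,0.001],-0.1]
    - [255,[-0.0015,0.006,0.001],-0.1]
    - [255,[-0.002,0.006,0],-0.1]
    - [255,[-0.0015,0.006,0],-0.1]

```text
time: 13.25
tool_pos: [0.4939, -0.194, 0.1592]
tcp_rot: [2.662, 1.555, 0.032]
wrist_force: [-3.3, 2.7, 0.1]
width: 0.001
```

```bash
python3 - <<'E'
from plan2 import *
plan2([.1]*8,off=np.pi)
import cv2
c=bot.read_camera("wrist"); cv2.imwrite("pics/w13.png",c["pixels"][:,:,::-1])
from ang import *
ang();ang("top")
E
```

```text
t 13.25 p [ 0.4939 -0.194   0.1592] yaw 1.0571 tilt [ 0.0476 -0.0402 -0.9981] w 0.001 F [-3.3  2.7  0.1] r 0.0599 ang -144.2 q6 0.114
tip r 0.0597 ang -143.4
[[255, [-0.0025, 0.0055, 0.0005], -0.01], [255, [-0.002, 0.0055, 0.0005], -0.1], [255, [-0.0025, 0.006, 0.0005], -0.1], [255, [-0.002, 0.0055, 0.0005], -0.1], [255, [-0.0015, 0.006, 0.0005], -0.1], [255, [-0.002, 0.006, 0.0005], -0.1], [255, [-0.0015, 0.006, 0.0005], -0.1], [255, [-0.0015, 0.006, 0.0005], -0.1]] end ang -97.5
[('side', [296, 149, 6, 16, 61], [0.5141, -0.2029], 0.0523, -122.9)]
[]
```

View pics/w13.png

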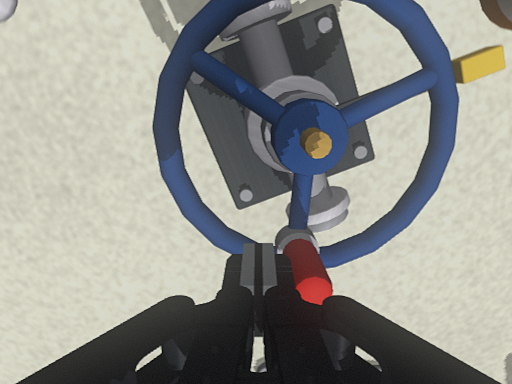

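servo_tool:
  moves:
    - [255,[-0.0025,0.0055,0.001],-0.02]
    - [255,[-0.002,0.0055,0.001],-0.1]
    - [255,[-0.0025,0.006,0.0005],-0.1]
    - [255,[-0.002,0.0055,0.0005],-0.1]
    - [255,[-0.0015,0.006,0],-0.1]
    - [255,[-0.002,0.006,0],-0.1]
    - [255,[-0.0015,0.006,0],-0.1]
    - [255,[-0.0015,0.006,0],-0.1]

```text
time: 14.07
tool_pos: [0.5297, -0.2204, 0.1585]
tcp_rot: [1.933, 2.409, -0.012]
wrist_force: [-4.3, -0.8, 0.7]
width: -0.001
```

```bash
python3 - <<'E'
from plan2 import *
plan2([.1]*8,off=np.pi)
import cv2
c=bot.read_camera("wrist"); cv2.imwrite("pics/w14.png",c["pixels"][:,:,::-1])
from ang import *
ang();ang("top")
E
```

```text
t 14.0667 p [ 0.5297 -0.2204  0.1585] yaw 1.7883 tilt [ 0.0365 -0.0392 -0.9986] w -0.001 F [-4.3 -0.8  0.7] r 0.0627 ang -101.8 q6 -0.632
tip r 0.0631 ang -101.2
[[255, [-0.002, 0.006, 0.0005], -0.02], [255, [-0.001, 0.006, 0.0005], -0.1], [255, [-0.0015, 0.006, 0.0005], -0.1], [255, [-0.0015, 0.006, 0.0005], -0.1], [255, [-0.0015, 0.006, 0.0005], -0.1], [255, [-0.002, 0.006, 0.0005], -0.1], [255, [-0.0015, 0.006, 0.0005], -0.1], [255, [-0.002, 0.006, 0.0005], -0.1]] end ang -55.3
[('side', [280, 145, 8, 16, 101], [0.5534, -0.2167], 0.0587, -79.3)]
[]
```

View pics/w14.png

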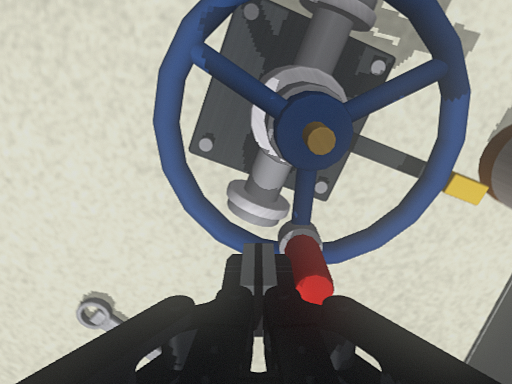

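servo_tool:
  moves:
    - [255,[-0.002,0.006,0.001],-0.03]
    - [255,[-0.001,0.006,0.001],-0.1]
    - [255,[-0.0015,0.006,0.0005],-0.1]
    - [255,[-0.0015,0.006,0.0005],-0.1]
    - [255,[-0.0015,0.006,0],-0.1]
    - [255,[-0.002,0.006,0],-0.1]
    - [255,[-0.0015,0.005,0],-0.08]
    - [255,[-0.001,0.004,0],-0.06]

```text
time: 14.88
tool_pos: [0.5733, -0.2136, 0.1582]
tcp_rot: [1.025, 2.921, -0.049]
wrist_force: [-3.1, -3.4, 0.9]
width: 0.001
```

```bash
python3 - <<'E'
from plan2 import *
plan2([.06]*8,off=np.pi)
import cv2
c=bot.read_camera("wrist"); cv2.imwrite("pics/w15.png",c["pixels"][:,:,::-1])
from ang import *
ang();ang("top")
E
```

```text
t 14.8833 p [ 0.5733 -0.2136  0.1582] yaw 2.4669 tilt [ 0.0327 -0.045  -0.9985] w 0.001 F [-3.1 -3.4  0.9] r 0.0627 ang -60.6 q6 -1.26
tip r 0.0635 ang -60.5
[[255, [-0.001, 0.0035, 0.0005], -0.01], [255, [-0.0005, 0.004, 0.0005], -0.06], [255, [-0.0005, 0.0035, 0.0005], -0.06], [255, [-0.0005, 0.004, 0.0005], -0.06], [255, [-0.0015, 0.0035, 0.0005], -0.06], [255, [-0.001, 0.0035, 0.0005], -0.06], [255, [-0.001, 0.0035, 0.0005], -0.06], [255, [-0.001, 0.0035, 0.0005], -0.06]] end ang -33.0
[('side', [263, 147, 7, 16, 99], [0.5886, -0.1962], 0.0592, -38.9)]
[]
```

View pics/w15.png

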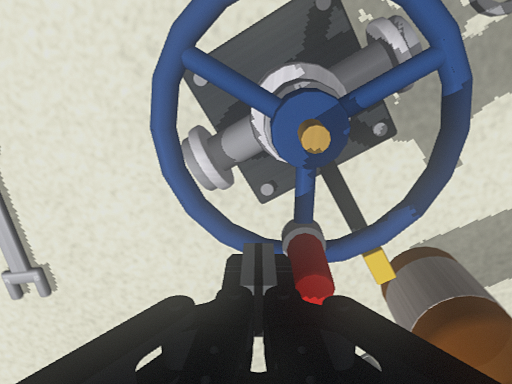

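servo_tool:
  moves:
    - [255,[-0.001,0.0035,0.001],-0.01]
    - [255,[-0.0005,0.004,0.0005],-0.06]
    - [255,[-0.0005,0.0035,0.0005],-0.06]
    - [255,[-0.0005,0.004,0.0005],-0.06]
    - [255,[-0.0015,0.0035,0],-0.06]
    - [255,[-0.001,0.0035,0],-0.06]
    - [255,[-0.001,0.003,0],-0.05]
    - [255,[-0.0005,0.0015,0],-0.03]

```text
time: 15.7
tool_pos: [0.5926, -0.1979, 0.1579]
tcp_rot: [0.443, 3.067, -0.073]
wrist_force: [-2.3, -3.7, 0.5]
width: -0.002
```

```bash
python3 - <<'E'
from plan2 import *
plan2([.02]*8,off=np.pi)
import cv2
c=bot.read_camera("wrist"); cv2.imwrite("pics/w16.png",c["pixels"][:,:,::-1])
from ang import *
ang();ang("top");st()
E
```

```text
t 15.7 p [ 0.5926 -0.1979  0.1579] yaw 2.8556 tilt [ 0.0346 -0.0524 -0.998 ] w -0.002 F [-2.3 -3.7  0.5] r 0.0634 ang -37.8 q6 -1.604
tip r 0.0643 ang -38.0
[[255, [0.0, 0.0015, 0.0], 0.03], [255, [0.0005, 0.0015, 0.0], -0.02], [255, [0.0, 0.0015, 0.0], -0.02], [255, [0.0005, 0.001, 0.0], -0.02], [255, [-0.0005, 0.0015, 0.0], -0.02], [255, [-0.0, 0.001, 0.0], -0.02], [255, [-0.0005, 0.001, 0.0], -0.02], [255, [-0.0005, 0.0015, 0.0], -0.02]] end ang -28.9
[('side', [256, 150, 7, 17, 104], [0.5988, -0.1755], 0.0587, -16.3)]
[]
t 15.85 p [ 0.5926 -0.1977  0.1579] yaw 2.8528 tilt [ 0.0349 -0.0519 -0.998 ] w -0.0 F [-2.6 -1.9  1.4] r 0.0634 ang -37.7 q6 -1.602
```

View pics/w16.png

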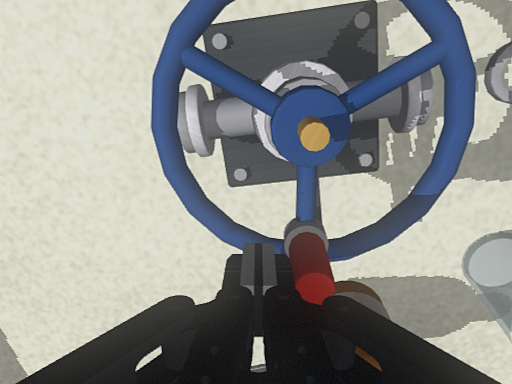

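servo_tool:
  moves:
    - [255,[0,0.0015,0],0]
    - [255,[0,0.0015,0],-0.01]
    - [255,[0,0.0015,0],-0.02]
    - [255,[0,0.001,0],-0.02]
    - [255,[-0.0005,0.001,0],-0.02]
    - [255,[0,0.0005,0],-0.02]
    - [255,[0,0,0],0]
    - [255,[0,0,0],0]

```text
time: 16.52
tool_pos: [0.5961, -0.1924, 0.158]
tcp_rot: [0.302, 3.083, -0.079]
wrist_force: [-1.5, -3.3, -0.3]
width: -0.005
```

```bash
python3 - <<'E'
from plan2 import *
plan2([.02]*8,off=np.pi)
from ang import *
ang();
import pickle,ang as M
c0=pickle.load(open("c0.pkl","rb"))
class F: 
    @staticmethod
    def read_camera(n): return c0[n]
M.bot=F; ang(); ang("top")
E
```

```text
t 16.5167 p [ 0.5961 -0.1924  0.158 ] yaw 2.9477 tilt [ 0.0377 -0.0549 -0.9978] w -0.005 F [-1.5 -3.3 -0.3] r 0.0631 ang -31.9 q6 -1.684
tip r 0.064 ang -32.3
[[255, [0.0, 0.0015, 0.0005], 0.02], [255, [0.0005, 0.0015, 0.0005], -0.02], [255, [0.0, 0.001, 0.0005], -0.02], [255, [0.0, 0.0015, 0.0005], -0.02], [255, [-0.0, 0.001, 0.0005], -0.02], [255, [-0.0005, 0.0015, 0.0005], -0.02], [255, [-0.0005, 0.001, 0.0005], -0.02], [255, [-0.0005, 0.001, 0.0005], -0.02]] end ang -23.1
[('side', [254, 151, 8, 17, 114], [0.6007, -0.171], 0.0594, -11.7)]
[('side', [254, 152, 7, 16, 106], [0.6008, -0.1679], 0.0589, -8.6)]
[('top', [270, 183, 6, 5, 25], [0.6, -0.1682], 0.0582, -9.1)]
```

About 3° short. I'll back off and rise for an accurate wrist-camera view.

servo_tool:
  moves:
    - [255,[0,-0.003,0],0]
    - [255,[0,-0.006,0],0]
    - [255,[0,-0.008,0],0]
    - [255,[0,-0.01,-0.004],0]
    - [255,[0,-0.01,-0.012],0]
    - [255,[0,-0.004,-0.012],0]
    - [255,[0,0,-0.012],0]
    - [255,[0,0,-0.006],0]

```text
time: 17.23
tool_pos: [0.5863, -0.2322, 0.2095]
tcp_rot: [0.305, 3.081, -0.071]
wrist_force: [-0.5, -0.3, 0.2]
width: 0.001
```

```bash
python3 - <<'E'
from st import *
import cv2,pickle
st()
d={}
for n in("wrist","top","side"):
    c=bot.read_camera(n); d[n]=c;cv2.imwrite(f"pics/{n}17.png",c["pixels"][:,:,::-1])
pickle.dump(d,open("c17.pkl","wb"))
from ang import *
ang();ang("top")
E
```

```text
t 17.2333 p [ 0.5863 -0.2322  0.2095] yaw 2.9454 tilt [ 0.0398 -0.0497 -0.998 ] w 0.001 F [-0.5 -0.3  0.2] r 0.0853 ang -59.1 q6 -1.761
[('side', [254, 152, 8, 16, 103], [0.6005, -0.1682], 0.0587, -9.0)]
[]
```

View pics/wrist17.png

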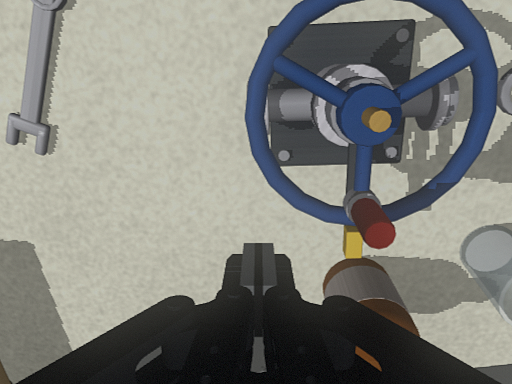

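```bash
cat > wr.py <<'E'
from meas import *
def analyse(c,verbose=True):
    H=hsv(c);h,s,v=H[...,0],H[...,1],H[...,2]
    blue=(h>100)&(h<130)&(s>110)
    P,u,w=world(c,blue); k=(P[:,2]>.1)&(P[:,2]<.13)&(np.hypot(P[:,0]-.5425,P[:,1]+.159)<.09)
    P=P[k]; r=np.hypot(P[:,0]-.5425,P[:,1]+.159)
    Q=P[(r>.055)]
    f=least_squares(lambda p:np.hypot(Q[:,0]-p[0],Q[:,1]-p[1])-p[2],[.5425,-.159,.068],loss="soft_l1",f_scale=.002)
    A=f.x[:2]; print("axis",f.x.round(4),"rim z",np.median(Q[:,2]).round(4),np.percentile(Q[:,2],98).round(4))
    red=((h<8)|(h>172))&(s>150)
    P,u,w=world(c,red); k=(np.hypot(P[:,0]-.6,P[:,1]+.168)<.05)&(P[:,2]>.1); P=P[k]; print("red n",len(P),"z",P[:,2].min().round(3),P[:,2].max().round(3))
    T=P[P[:,2]>.153]; print("top n",len(T))
    (cx,cy),rad=cv2.minEnclosingCircle(T[:,:2].astype(np.float32)) 
    # cylinder fit to side surface and top: side points at radius 9
    S=P[(P[:,2]<.152)&(P[:,2]>.125)]
    g=least_squares(lambda p:np.hypot(S[:,0]-p[0],S[:,1]-p[1])-.009,[.6,-.168],loss="soft_l1",f_scale=.001)
    yel=(h>18)&(h<32)&(s>150)
    P,u,w=world(c,yel); k=(np.hypot(P[:,0]-.636,P[:,1]+.173)<.04)&(P[:,2]>.08); P=P[k]
    Y=P[(P[:,2]>.097)]; print("ptr n",len(Y),Y.min(0).round(4),Y.max(0).round(4))
    py=cv2.minAreaRect(Y[:,:2].astype(np.float32)*1000); print("ptr rect",py)
    pm=np.array(py[0])/1000
    def an(q,a=A): d=np.array(q)-a; return np.degrees(np.arctan2(d[1],d[0])).round(2),np.hypot(*d).round(4)
    print("handle top-circle",(cx,cy),rad,an((cx,cy)),"mean top",T[:,:2].mean(0),an(T[:,:2].mean(0)))
    print("handle cyl",g.x,an(g.x)); print("pointer rect",pm,an(pm),"mean",an(Y[:,:2].mean(0)))
    # blue spoke direction near handle
    P,u,w=world(c,blue); d=P[:,:2]-A; r=np.hypot(*d.T); a=np.degrees(np.arctan2(d[:,1],d[:,0]))
    k=(r>.025)&(r<.052)&(np.abs(a+9)<40)&(P[:,2]>.098); print("spoke",k.sum(),np.median(a[k]).round(2),a[k].mean().round(2))
    k=(r>.025)&(r<.055)&(P[:,2]>.098)
    for off in (120,240):
        e=(a-(-9+off)+180)%360-180; kk=k&(np.abs(e)<25); print(" spoke+",off,kk.sum(),(-9+np.median(e[kk])).round(2),(-9+e[kk].mean()).round(2))
E
python3 - <<'E'
import pickle;from wr import *
analyse(pickle.load(open("c17.pkl","rb"))["wrist"])
E
```

```text
axis [ 0.5433 -0.1617  0.0666] rim z 0.1148 0.1166
red n 540 z 0.154 0.243
top n 540
ptr n 405 [ 0.6257 -0.1823  0.0971] [ 0.648  -0.1688  0.1011]
ptr rect ((636.802734375, -175.25357055664062), (11.482070922851562, 21.65766716003418), 81.56421661376953)
handle top-circle (0.59895920753479, -0.18389764428138733) 0.021946074441075325 (np.float64(-21.71), np.float64(0.0599)) mean top [ 0.60001983 -0.16989514] (np.float64(-8.18), np.float64(0.0573))
handle cyl [ 0.6   -0.168] (np.float64(-6.3), np.float64(0.057))
pointer rect [ 0.63680273 -0.17525357] (np.float64(-8.22), np.float64(0.0944)) mean (np.float64(-8.51), np.float64(0.0943))
spoke 492 -8.96 -8.64
 spoke+ 120 948 -8.41 -8.68
 spoke+ 240 890 -11.24 -11.32
```

```bash
python3 - <<'E'
import pickle;from wr import *
c=pickle.load(open("c17.pkl","rb"))["wrist"]
H=hsv(c);h,s,v=H[...,0],H[...,1],H[...,2]
for r in range(195,250,6): print(r,[(int(h[r,u]),int(s[r,u]),int(v[r,u]),float(c["depth"][r,u].round(3))) for u in range(350,400,8)])
C=-np.array(c["R"]).T@c["t"];print(C)
i=c["pixels"][100:280,230:430,::-1]; cv2.imwrite("pics/z17.png",cv2.resize(i,None,fx=3.3,fy=3.3,interpolation=cv2.INTER_CUBIC))
E
```

```text
195 [(120, 3, 92, 0.22200000286102295), (120, 3, 97, 0.2160000056028366), (110, 8, 94, 0.21699999272823334), (110, 12, 66, 0.2150000035762787), (28, 22, 186, 0.3400000035762787), (33, 16, 190, 0.34200000762939453), (32, 20, 187, 0.3400000035762787)]
201 [(0, 0, 99, 0.21799999475479126), (5, 106, 70, 0.21299999952316284), (5, 108, 78, 0.20800000429153442), (2, 101, 76, 0.20999999344348907), (28, 22, 185, 0.34299999475479126), (26, 23, 192, 0.34299999475479126), (115, 54, 57, 0.22499999403953552)]
207 [(100, 8, 100, 0.21899999678134918), (2, 92, 72, 0.2070000022649765), (4, 107, 76, 0.20100000500679016), (3, 113, 77, 0.19900000095367432), (112, 75, 61, 0.22599999606609344), (109, 66, 66, 0.22499999403953552), (111, 72, 71, 0.22200000286102295)]
213 [(173, 11, 89, 0.22100000083446503), (3, 96, 72, 0.20200000703334808), (4, 110, 74, 0.1940000057220459), (3, 108, 78, 0.19099999964237213), (4, 121, 76, 0.19200000166893005), (111, 87, 82, 0.2240000069141388), (111, 86, 80, 0.22200000286102295)]
219 [(105, 5, 95, 0.22300000488758087), (4, 89, 69, 0.20000000298023224), (3, 111, 71, 0.18999999
[... 719 characters left out ...]
23), (3, 156, 108, 0.1860000044107437), (2, 152, 114, 0.1850000023841858), (3, 159, 114, 0.18400000035762787), (2, 151, 120, 0.1850000023841858), (30, 22, 184, 0.35600000619888306)]
243 [(24, 162, 187, 0.25), (24, 165, 185, 0.24899999797344208), (10, 58, 110, 0.36000001430511475), (2, 159, 112, 0.18700000643730164), (3, 162, 113, 0.1850000023841858), (3, 137, 119, 0.18700000643730164), (24, 23, 178, 0.3569999933242798)]
249 [(24, 163, 186, 0.25), (24, 163, 186, 0.25099998712539673), (28, 23, 180, 0.3630000054836273), (34, 21, 195, 0.3630000054836273), (35, 22, 197, 0.3630000054836273), (25, 25, 187, 0.3610000014305115), (28, 22, 185, 0.3610000014305115)]
[ 0.50407413 -0.21013837  0.32259075]
```

View pics/z17.png

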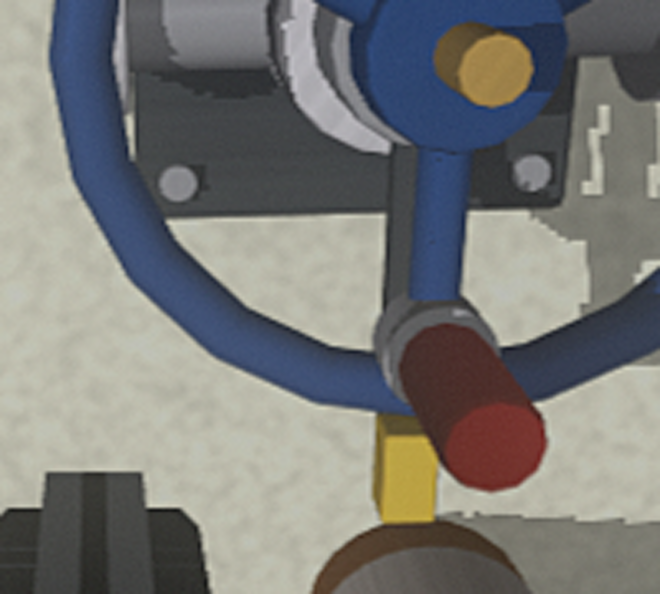

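```bash
cat > wr2.py <<'E'
from meas import *
def an(q,a): d=np.array(q)-a; return np.degrees(np.arctan2(d[1],d[0])).round(2),np.hypot(*d).round(4)
def analyse2(c):
    H=hsv(c);h,s,v=H[...,0],H[...,1],H[...,2]
    redm=((h<8)|(h>172))&(s>80)
    P,u,w=world(c,redm); k=(np.hypot(P[:,0]-.6,P[:,1]+.17)<.03)&(P[:,2]>.115)&(P[:,2]<.165); P=P[k]
    T=P[P[:,2]>.1535]; S=P[(P[:,2]<.150)&(P[:,2]>.126)]
    ctr,_,_=cv2.minAreaRect(T[:,:2].astype(np.float32)); top=np.array(T[:,:2].mean(0))
    g=least_squares(lambda p:np.hypot(S[:,0]-p[0],S[:,1]-p[1])-.009,top,loss="soft_l1",f_scale=.001).x
    print("n",len(T),len(S),"topz",np.median(T[:,2]).round(4))
    stm=(h>10)&(h<28)&(s>110)
    P,u,w=world(c,stm); k=(np.hypot(P[:,0]-.5425,P[:,1]+.159)<.02)&(P[:,2]>.119); Q=P[k]
    zt=np.percentile(Q[:,2],90); Q=Q[Q[:,2]>zt-.003]; stem=Q[:,:2].mean(0)
    blue=(h>100)&(h<130)&(s>60)
    P,u,w=world(c,blue); k=(P[:,2]>.1)&(P[:,2]<.125); P=P[k]; d=np.hypot(P[:,0]-.5425,P[:,1]+.159)
    hub=P[(d<.024)&(P[:,2]>.1175)]; 
    R=P[(d>.056)&(d<.085)]
    f=least_squares(lambda p:np.hypot(R[:,0]-p[0],R[:,1]-p[1])-p[2],[.5425,-.159,.068],loss="soft_l1",f_scale=.002).x
    yel=(h>18)&(h<32)&(s>120)
    P,u,w=world(c,yel); Y=P[(np.hypot(P[:,0]-.636,P[:,1]+.173)<.03)&(P[:,2]>.097)&(P[:,2]<.104)]
    pr=cv2.minAreaRect(Y[:,:2].astype(np.float32)*1000); pm=np.array(pr[0])/1000
    print("stem",stem.round(4),"z",zt.round(4),"rim",f.round(4),"hub",hub[:,:2].mean(0).round(4)); print("top",top.round(4),np.array(ctr).round(4),"cyl",g.round(4),"ptr",pm.round(4),pr[1:],)
    for n,a in(("stem",stem),("rim",f[:2])):
        print(n,"top",an(top,a),"rect",an(ctr,a),"cyl",an(g,a),"ptr",an(pm,a))
E
python3 - <<'E'
import pickle;from wr2 import *
analyse2(pickle.load(open("c17.pkl","rb"))["wrist"])
E
```

```text
n 700 572 topz 0.1554
stem [ 0.5429 -0.1604] z 0.1373 rim [ 0.5432 -0.1612  0.0659] hub [ 0.5418 -0.1609]
top [ 0.5995 -0.17  ] [ 0.6001 -0.1699] cyl [ 0.6007 -0.1694] ptr [ 0.6365 -0.1753] ((11.5484037399292, 22.3344669342041), 81.64771270751953)
stem top (np.float64(-9.65), np.float64(0.0574)) rect (np.float64(-9.45), np.float64(0.058)) cyl (np.float64(-8.85), np.float64(0.0585)) ptr (np.float64(-9.03), np.float64(0.0947))
rim top (np.float64(-8.91), np.float64(0.0569)) rect (np.float64(-8.72), np.float64(0.0575)) cyl (np.float64(-8.13), np.float64(0.0581)) ptr (np.float64(-8.59), np.float64(0.0943))
```

servo_tool:
  moves:
    - [255,[0,-0.006,-0.004],0]
    - [255,[0.005,-0.012,-0.006],0]
    - [255,[0.008,-0.016,-0.006],0]
    - [255,[0.008,-0.016,-0.006],0]
    - [255,[0.008,-0.016,-0.006],0]
    - [255,[0.008,-0.016,-0.006],0]
    - [255,[0.004,-0.01,-0.004],0]
    - [255,[0,0,0],0]

```text
time: 18.15
tool_pos: [0.5189, -0.3152, 0.2442]
tcp_rot: [0.295, 3.096, -0.066]
wrist_force: [0.1, 0.3, -0.7]
width: -0.002
```

```bash
python3 - <<'E'
from st import *
import cv2,pickle
st()
from ang import *
for i in range(3): ang();ang("top")
d={n:bot.read_camera(n) for n in("wrist","top","side")}
pickle.dump(d,open("c18.pkl","wb"))
cv2.imwrite("pics/w18.png",d["wrist"]["pixels"][:,:,::-1])
a=[pickle.load(open("c0.pkl","rb")),d]
o=[cv2.resize(x["top"]["pixels"][160:245,230:310,::-1],None,fx=4,fy=4,interpolation=cv2.INTER_CUBIC) for x in a]
o2=[cv2.resize(x["side"]["pixels"][140:225,230:330,::-1],None,fx=3.2,fy=4,interpolation=cv2.INTER_CUBIC) for x in a]
cv2.imwrite("pics/cmp18.png",np.hstack(o)); 
from wr2 import *
analyse2(d["wrist"])
E
```

```text
t 18.15 p [ 0.5189 -0.3152  0.2442] yaw 2.952 tilt [ 0.0264 -0.0452 -0.9986] w -0.002 F [ 0.1  0.3 -0.7] r 0.158 ang -98.6 q6 -1.946
[('side', [254, 152, 8, 16, 103], [0.6005, -0.1688], 0.0589, -9.6)]
[('top', [270, 183, 6, 6, 26], [0.5995, -0.1688], 0.0578, -9.7)]
[('side', [254, 152, 8, 16, 103], [0.6005, -0.1688], 0.0589, -9.6)]
[('top', [270, 183, 6, 6, 27], [0.5996, -0.1684], 0.0579, -9.4)]
[('side', [254, 152, 8, 16, 103], [0.6005, -0.1688], 0.0589, -9.6)]
[('top', [270, 183, 6, 6, 29], [0.5992, -0.1682], 0.0574, -9.3)]
n 436 634 topz 0.1552
stem [ 0.5428 -0.1606] z 0.1373 rim [ 0.5415 -0.1624  0.0665] hub [ 0.5406 -0.1627]
top [ 0.5995 -0.1705] [ 0.5999 -0.17  ] cyl [ 0.6008 -0.1694] ptr [ 0.6364 -0.1758] ((11.740764617919922, 22.346900939941406), 79.80194091796875)
stem top (np.float64(-9.86), np.float64(0.0576)) rect (np.float64(-9.31), np.float64(0.0579)) cyl (np.float64(-8.61), np.float64(0.0587)) ptr (np.float64(-9.21), np.float64(0.0949))
rim top (np.float64(-7.92), np.float64(0.0586)) rect (np.float64(-7.39), np.float64(0.0589)) cyl (np.float64(-6.73), np.float64(0.0597)) ptr (np.float64(-8.03), np.float64(0.0959))
```

View pics/cmp18.png

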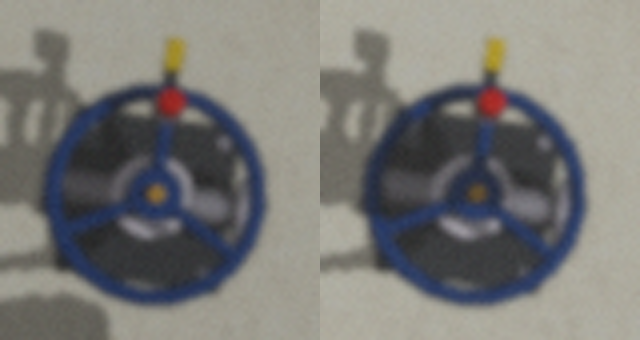

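View pics/w18.png

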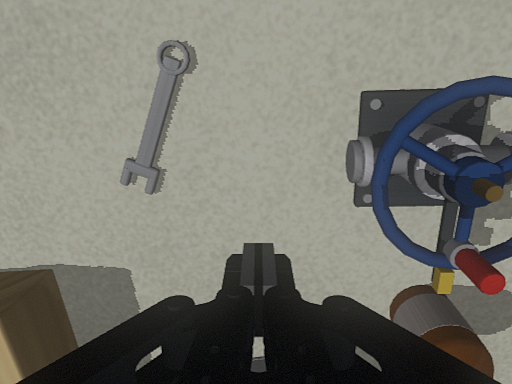

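```bash
python3 - <<'E'
import pickle;from meas import *
a=pickle.load(open("c0.pkl","rb"));b=pickle.load(open("c18.pkl","rb"))
def f(c,box):
    x=c["pixels"].astype(np.float32); g=x[...,0]-.5*(x[...,1]+x[...,2]); u0,u1,v0,v1=box; return np.clip(g[v0:v1,u0:u1],20,None)-20
A=np.array([.5425,-.159,0])
for n,box,z in(("side",(244,270,142,176),.14),("top",(262,282,178,192),.152)):
    o=[]
    for c in(a[n],b[n]):
        g=f(c,box);v,u=np.mgrid[box[2]:box[3],box[0]:box[1]]
        uv=((g*u).sum()/g.sum(),(g*v).sum()/g.sum()); P=onplane(c,*uv,z)-A; o.append((np.round(uv,2),np.degrees(np.arctan2(P[1],P[0])).round(2)))
    sh=cv2.phaseCorrelate(np.float64(f(a[n],box)),np.float64(f(b[n],box)))
    print(n,o,sh)
# ECC wheel rotation in top image
def bl(c):
    x=c["pixels"].astype(np.float32); return cv2.resize(np.clip(x[...,2]-.5*(x[...,0]+x[...,1]),0,None)[165:250,225:315],None,fx=4,fy=4,interpolation=cv2.INTER_CUBIC)
W=np.eye(2,3,dtype=np.float32)
cc,W=cv2.findTransformECC(bl(a["top"]),bl(b["top"]),W,cv2.MOTION_EUCLIDEAN,(3,500,1e-7),None,5)
print("ECC top",cc,np.degrees(np.arctan2(W[1,0],W[0,0])),W)
E
```

```text
side [(array([255.56, 160.45]), np.float64(-0.56)), (array([255.67, 160.33]), np.float64(-1.1))] ((0.4392109275040088, 0.004650222064086051), 1.009293968303176)
top [(array([272.53, 185.11]), np.float64(-9.49)), (array([272.67, 185.14]), np.float64(-9.84))] ((0.0752078335909907, 0.5431142829733817), 1.028395095620512)
ECC top 0.956825958986677 0.30668873 [[ 0.9999857  -0.0053527   0.8397334 ]
 [ 0.0053527   0.9999857  -0.94213015]]
```

The handle matches its starting picture to within about 0.5°, slightly short of the pointer, and the stem has risen 12 mm. Before handing in I'll check the surroundings.

```bash
python3 - <<'E'
import pickle;from meas import *
from st import *
a=pickle.load(open("c0.pkl","rb"));b=pickle.load(open("c18.pkl","rb"))
for n,(u0,u1,v0,v1) in dict(amber=(250,288,118,156),white=(145,178,120,153),beaker=(200,235,128,160),vial=(200,216,172,186),ring=(203,222,190,212),fl=(198,218,248,266),green=(115,190,170,240),spanner=(335,378,205,262)).items():
    f=[cv2.cvtColor(x["top"]["pixels"],cv2.COLOR_RGB2GRAY)[v0:v1,u0:u1].astype(float) for x in(a,b)]
    print(n,np.round(cv2.phaseCorrelate(*f),2), np.abs(f[0]-f[1]).mean().round(1))
st()
print(bot.finish_job())
E
```

```text
Traceback (most recent call last):
ValueError: setting an array element with a sequence. The requested array has an inhomogeneous shape after 1 dimensions. The detected shape was (2,) + inhomogeneous part.
```

```bash
python3 - <<'E'
import pickle;from meas import *
from st import *
a=pickle.load(open("c0.pkl","rb"));b=pickle.load(open("c18.pkl","rb"))
for n,(u0,u1,v0,v1) in dict(amber=(250,288,118,156),white=(145,178,120,153),beaker=(200,235,128,160),vial=(200,216,172,186),ring=(203,222,190,212),fl=(198,218,248,266),green=(115,190,170,240),spanner=(335,378,205,262)).items():
    f=[cv2.cvtColor(x["top"]["pixels"],cv2.COLOR_RGB2GRAY)[v0:v1,u0:u1].astype(float) for x in(a,b)]
    print(n,np.round(cv2.phaseCorrelate(*f)[0],2), np.abs(f[0]-f[1]).mean().round(1))
st()
E
```

```text
amber [-0.07  0.09] 9.4
white [-0.03  0.01] 10.5
beaker [ 0.09 -0.01] 11.1
vial [ 0.48 -0.17] 15.8
ring [0.67 0.97] 18.1
fl [-7.99  2.2 ] 33.1
green [ 0.55 -0.04] 15.0
spanner [ 0.24 -0.56] 61.1
t 18.6 p [ 0.5203 -0.3122  0.2426] yaw 2.9553 tilt [ 0.0252 -0.0431 -0.9988] w 0.003 F [-0.7 -0.  -0.1] r 0.1548 ang -98.2 q6 -1.944
```

```bash
python3 - <<'E'
import pickle;from meas import *
a=pickle.load(open("c0.pkl","rb"));b=pickle.load(open("c18.pkl","rb"))
o=[x["top"]["pixels"][110:290,100:390,::-1] for x in(a,b)]
cv2.imwrite("pics/cmp19.png",cv2.resize(np.vstack(o),None,fx=1.65,fy=1.65))
E
```

```text
(no output)
```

View pics/cmp19.png

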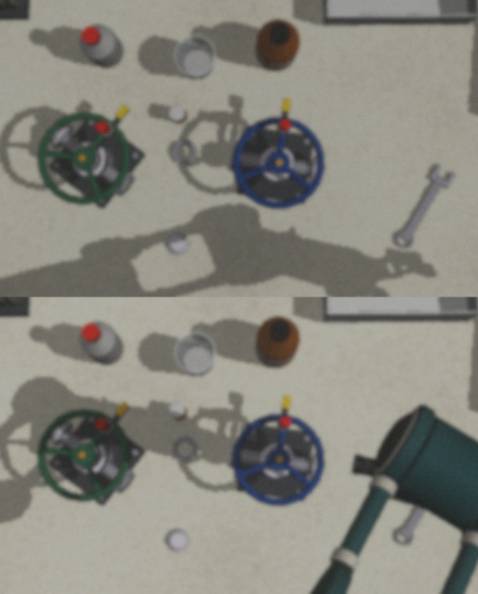

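Side by side, nothing around the valve has moved. The larger differences in my check come from shadows and from the arm covering the spanner.

```bash
python3 -c "
from workcell import bot
print(bot.finish_job())"
```

```text
the job is handed in; nothing more can be done
None
```

I opened the blue valve by one full turn: the shut fingertips pushed its red handle counter-clockwise until it was back in line with the yellow pointer. I backed off and re-placed the fingers twice, near 105° and 214° (angles in the robot's base frame; the pointer is at about −9°). Then I withdrew clear of everything and handed the job in at about 18.6 s.

**Handle position:** against the starting pictures, the side and top views put the handle 0.3 to 1° short of the pointer. The wrist view agrees with the pointer to about ±0.6°. I judged it very slightly short, not past, and left it there.

**Full turn:** the stem top measures 137 mm above the table, which is the 12 mm rise expected for one turn.

**Forces:** wrist readings stayed at about 12 N or less wherever I read them. The highest came near the 90° point, where the handle slid onto a finger corner and tilted the tool about 4°. I backed off and re-placed the fingers there.

**Surroundings:** the green wheel and the loose things look unmoved in the before and after top views. The automatic comparison disagreed for the blank flange (8 px) and the centring ring (about 1 px), and gave large brightness differences at the spanner. I put these down to moving shadows and the arm covering part of the spanner, based on looking at the pictures.

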